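# Put the wood offcuts away in their trays

## Task

Put away the four bare wood offcuts that lie in the row at the front of the bench top (not those in the trough at the back): lay each one flat on the floor of the shallow grey-lined wooden tray that was made for its size, the same way up as it lies now and inside the rim, so that all four trays are filled. Leave the sanding block and the bench dog where they lie.

Things in the scene. Friction and masses are not known exactly. Their poses are not given: they have to be found in the camera images.
- offcut_0: bare wood offcut (medium), 30 wide x 85 long x 18 high, loose, about 0.06 kg, lying flat on the bench top at the front. Origin at the centre of its underside; x across its width, y along its length, z up.
- offcut_1: bare wood offcut (short thick, of pale wood), 42 wide x 60 long x 20 high, loose, about 0.06 kg, lying flat on the bench top at the front. Origin at the centre of its underside; x across its width, y along its length, z up.
- offcut_2: bare wood offcut (long square bar), 22 wide x 130 long x 22 high, loose, about 0.06 kg, lying flat on the bench top at the front. Origin at the centre of its underside; x across its width, y along its length, z up.
- offcut_3: bare wood offcut (thin flat plate), 50 wide x 70 long x 12 high, loose, about 0.06 kg, lying flat on the bench top at the front. Origin at the centre of its underside; x across its width, y along its length, z up.
- tray_85: shallow wooden tray with a grey-lined floor, made for the 30 x 85 mm offcut, fixed to the bench. Floor 4 mm thick; inside 46 (x) x 101 (y) mm, 8 mm of play all round; dark wooden rim 5 mm thick, its top 12 mm above the bench; a 46 mm finger notch in mid long sides, down to the floor. Outside 56 x 111 mm. Origin at the centre of its underside, on the bench top; x across, y along its length, z up.
- tray_60: shallow wooden tray with a grey-lined floor, made for the 42 x 60 mm offcut, fixed to the bench. Floor 4 mm thick; inside 58 (x) x 76 (y) mm, 8 mm of play all round; dark wooden rim 5 mm thick, its top 12 mm above the bench; a 46 mm finger notch in mid long sides, down to the floor. Outside 68 x 86 mm. Origin at the centre of its underside, on the bench top; x across, y along its length, z up.
- tray_130: shallow wooden tray with a grey-lined floor, made for the 22 x 130 mm offcut, fixed to the bench. Floor 4 mm thick; inside 38 (x) x 146 (y) mm, 8 mm of play all round; dark wooden rim 5 mm thick, its top 12 mm above the bench; a 46 mm finger notch in mid long sides, down to the floor. Outside 48 x 156 mm. Origin at the centre of its underside, on the bench top; x across, y along its length, z up.
- tray_70: shallow wooden tray with a grey-lined floor, made for the 50 x 70 mm offcut, fixed to the bench. Floor 4 mm thick; inside 66 (x) x 86 (y) mm, 8 mm of play all round; dark wooden rim 5 mm thick, its top 12 mm above the bench; a 46 mm finger notch in mid long sides, down to the floor. Outside 76 x 96 mm. Origin at the centre of its underside, on the bench top; x across, y along its length, z up.
- sanding_block: brown cork sanding block wrapped in abrasive paper, 57 x 100 x 28 mm, loose, not to be moved. Origin at the centre of its underside, y along its length, z up.
- bench_dog: wooden bench dog (peg with a wider head and a pale spring on its side) lying down, 22 x 138 x 34 mm, loose, not to be moved. Origin at the centre of its underside, y along its length, z up.
Things that resemble listed ones, but are neither listed nor needed, are in the scene too. Several things have the shape of the offcut_3; the one meant has the colours described above.

How it is judged:
At the end, for the whole second after the job is handed in: Each offcut rests flat and still, same side up, on the floor of the tray made for its size, inside the rim (underside within 4 mm of the floor, centre within 15 mm of the tray's, turned within 0.35 rad of it). Sanding block and bench dog not moved over 20 mm (horizontal distance between offcut_0 and tray_85 below 0.015 m and z of offcut_0 in the frame of tray_85 below 0.008 m and angle between each of offcut_0, offcut_1, offcut_2, offcut_3's own z axis and vertical below 0.08 rad and angle between the y axis of offcut_0 and the y axis of tray_85, either way round below 0.35 rad and linear speed of each of offcut_0, offcut_1, offcut_2, offcut_3 below 0.02 m/s and horizontal distance between offcut_1 and tray_60 below 0.015 m and z of offcut_1 in the frame of tray_60 below 0.008 m and angle between the y axis of offcut_1 and the y axis of tray_60, either way round below 0.35 rad and horizontal distance between offcut_2 and tray_130 below 0.015 m and z of offcut_2 in the frame of tray_130 below 0.008 m and angle between the y axis of offcut_2 and the y axis of tray_130, either way round below 0.35 rad and horizontal distance between offcut_3 and tray_70 below 0.015 m and z of offcut_3 in the frame of tray_70 below 0.008 m and angle between the y axis of offcut_3 and the y axis of tray_70, either way round below 0.35 rad); the robot touches nothing.
It fails at once if the sanding block is moved by more than 20 mm or tipped (distance of sanding_block from where it was at the start of the episode above 0.02 m or angle between sanding_block's own z axis and vertical above 0.3 rad).
It fails at once if the bench dog is moved by more than 20 mm or tipped (distance of bench_dog from where it was at the start of the episode above 0.02 m or angle between bench_dog's own z axis and vertical above 0.3 rad).
It also fails if it takes over 96 s, if anything falls off the work surface, if the arm or the gripper's body presses on something with over 40 N, if the wrist force passes 120 N, or if a joint passes its speed limit or range.

## Robot

A 6-joint arm with a two-finger parallel gripper is mounted at the origin on a cart in front of the work surface, level with it; the furniture and walls round the work are solid. World frame = base frame: x ahead of the robot, y to its left, z up, the work surface at z = 0. Lengths are in m, angles in rad, forces in N, time in s.
With the tool pointing down it reaches from about 0.3 to 0.775 m from the base axis. Payload 14.6 kg.
Tool frame: the origin (TCP) lies on the centre line of the jaws, within the pads' length; the fingertips stand ctrl.tcp_to_tips ahead of it and the grasp point (between the pads) lies 2 mm behind it (ctrl.tcp_to_tips is the distance from the TCP to the fingertips, in m); z points along the fingers, y is the line along which they close (so a half turn about z gives the same grasp; the last joint's range is limited). The gripper opens to 94 mm and grips with 3 to 60 N. Pads are 16 mm wide; open, the fingers measure 119 mm over their backs; the gripper's body (75 mm by 177 mm) begins 78 mm behind the grasp point.
Start: joints at [-1.254, 0.3, 1.521, -0, 1.321, -0.067], TCP at [0.206, -0.51, 0.195] pointing down, gripper open.
Joint ranges: [-3.03, 3.03], [-0.79, 2.21], [0.23, 2.52], [-1.04, 4.18], [0, 3.07], [-2.55, 2.55]. Speed limits (rad/s): [2.22, 2.22, 2.57, 3.14, 3.14, 3.14].

## Interface

Orientations are given as [roll, pitch, yaw] about the fixed x, y, z axes, in that order (R = Rz(yaw) Ry(pitch) Rx(roll)).
In Python, from station import telemetry, viewer, hand_in, ctrl gives the robot as it stands.
- The arm moves only by the tool step_arm, never from a script. Its argument "plan" is a list of rows, each an object of numbers: "dx", "dy", "dz": the shift along the tool's x, y, z scaled (see below); "rx", "ry", "rz": the turn, a rotation vector about the tool's x, y, z scaled (see below); "claw": the closure, from 0 (fully open) to 1 (shut). In form: [{"dx": .., "dy": .., "dz": .., "rx": .., "ry": .., "rz": .., "claw": ..}, ...]. A call has 1 to 10 rows; each row shifts and turns the commanded pose from where the row before left it, along the tool's axes as they then stand; what a row does not reach is not made up. The controller multiplies each number of a shift by 0.1 m and each number of a turn by 90 degrees. A row lasts 1/10 s, in which the tool goes at most 50 mm and 8.59 degrees, less where a joint would pass 70% of its speed; a pose out of reach is approached as far as the arm can. A call with a number of a shift or a turn outside -1 to 1 is refused whole. A call with a gripper value outside its range is refused whole. The fingers move at their own pace and stop on an object; "grip_force" is the grip in N (left out, the last holds). Time passes only in rows, so rows that do not move let the fingers close. It gives the time, the measured TCP pose, the force, the opening and the grip force at its end, in the units of the state.
- telemetry.get_obs(): the state, without advancing time (a new reading comes with each control period).
- viewer.camera(name): name is "scene" or "top" or "wrist"; returns a dict with "img" (480x640x3 uint8, red, green, blue), "z_map" (480x640 float32, m along the optical axis (not along the pixel's ray), 0 where there is no reading), "fx", "fy", "cx", "cy" (pixels), "dist" ([k1, k2, p1, p2, k3] as OpenCV has them; the pictures are not rectified), "R" (3x3) and "t" (3): a world point X has camera coordinates R X + t; the wrist camera has in their place "tool_from_camera" (4x4, takes a point from camera to tool coordinates, whose origin is the TCP and whose axes are the flange's). Camera axes: x right, y down, z forward; pixel columns grow to the right and rows downward; lengths in m; the calibration is good to about 2 mm. A picture is of the moment at which its call begins: read the wrist's pose just before it.
- hand_in(): hands the job in; it is judged then, once.
Trained networks look in a picture, given as the dict that the camera call returned (one of the last four; its "shot" number tells which), for a name from the list of things; names that differ only in an ending like _2 or _b are one class to them, and where a whole thing is asked for, a point or a joint stands for the part that bears it (a point fixed in the world has none). Each returns a list of dicts, best first, with "score" (0 to 1); they miss things now and then, are a little off and sometimes report something else, mostly with a low value. They report only what shows in the picture. A call takes as long as a camera call. They do not tell look-alikes from the thing itself.
- viewer.recognise(target, picture): "rect" ([left, top, right, bottom] in pixels, round what is visible of it).
The state is a dict: "time_s": time; "qpos": joint angles; "joint_vel": joint speeds; "tau": joint torques, N m; "ee_pos": TCP position; "eef_rot": TCP orientation; "force": force on the tool from outside, world axes, zero at the start; "moment": the same for the moment, N m; "grip_width": finger opening in m; "grip_force": force on a finger pad.
Only numpy, scipy, OpenCV 4.12 (cv2) and the standard library are available. Lean on these libraries where they do the work, as an engineer would, in place of code of your own. Each camera call takes 0.05 s, during which the arm holds its last target. There are 200 camera calls.

## Working session

There is one attempt and no reset: what is moved stays moved. The work goes in short steps, Python scripts to look and compute and a tool call to move; the robot and the scene stay as the last step left them, time stands still between calls to the robot, and variables do not carry over. Pictures are saved under pics/ and viewed, at most 14 in all, crops included, and the job is handed in when it is done.

Besides the shell and the picture viewer there is one more tool, called after "Emit:" as name(argument=value, ...), one argument or row to a line, values as JSON. step_arm: Moves the arm, as the interface text tells. Shifts and turns lie within -1 to 1; 1 stands for 0.1 m of shift or 90 degrees of turn. Its arguments: {"type":"object","properties":{"plan":{"type":"array"},"grip_force":{"type":"number"}},"required":["plan"]}

```bash
mkdir -p pics; python3 - <<'E'
from station import telemetry, viewer, ctrl
import cv2
print(ctrl.tcp_to_tips, telemetry.get_obs())
for n in ("top","scene"):
    c=viewer.camera(n); cv2.imwrite(f"pics/{n}0.png",c["img"][:,:,::-1]); print(n,c["fx"],c["cx"],c["cy"],c["dist"],c["R"],c["t"])
    for k in ["offcut_0","offcut_1","offcut_2","offcut_3","tray_85","tray_60","tray_130","tray_70","sanding_block","bench_dog"]:
        print(k,[(round(d["score"],2),[int(v) for v in d["rect"]]) for d in viewer.recognise(k,c)][:5])
E
```

```text
0.017 {'time_s': 0.0, 'qpos': array([-1.25359947e+00,  3.00453489e-01,  1.52158190e+00, -3.14124367e-05,
        1.32070174e+00, -6.65876608e-02]), 'joint_vel': array([ 0.00151719,  0.0004795 ,  0.00072433, -0.0009341 , -0.00094602,
        0.00194497]), 'tau': array([-5.46589145e-04, -5.31802046e+01, -3.52736986e+01,  7.07854866e-02,
        2.43411813e-02, -9.38010339e-05]), 'ee_pos': array([ 0.20584717, -0.50972886,  0.19469565]), 'eef_rot': array([-3.14044868e+00, -4.57932157e-05,  3.83792283e-01]), 'force': array([-0.17217618,  0.33425914,  0.34506283]), 'moment': array([ 0.01013605, -0.0024906 ,  0.02364122]), 'grip_force': 0.0, 'grip_width': 0.09367265423556881}
top 586.6956047065353 324.215207019687 237.40329103322745 [-0.18613147  0.          0.          0.          0.        ] [[ 1.09355115e-03 -9.99938431e-01 -1.10425612e-02]
 [-9.93400412e-01  1.80234558e-04 -1.14697813e-01]
 [ 1.14692741e-01  1.10951128e-02 -9.93339053e-01]] [0.0483336  0.4576659  1.39274958]
offcut_0 [(0.94, [421, 227, 439, 259]), (0.91, [198, 229, 217, 259]), (0.84, [166, 280, 188, 311]), (0.66, [311, 
[... 1700 characters left out ...]
]), (0.7, [260, 361, 302, 396]), (0.67, [247, 308, 280, 338])]
offcut_3 [(0.77, [381, 196, 407, 218]), (0.75, [327, 245, 355, 268]), (0.72, [346, 220, 388, 254]), (0.7, [260, 361, 302, 396]), (0.67, [247, 308, 280, 338])]
tray_85 [(0.9, [307, 192, 348, 217]), (0.87, [262, 219, 304, 248]), (0.83, [341, 158, 391, 174])]
tray_60 [(0.9, [307, 192, 348, 217]), (0.87, [262, 219, 304, 248]), (0.83, [341, 158, 391, 174])]
tray_130 [(0.9, [307, 192, 348, 217]), (0.87, [262, 219, 304, 248]), (0.83, [341, 158, 391, 174])]
tray_70 [(0.9, [307, 192, 348, 217]), (0.87, [262, 219, 304, 248]), (0.83, [341, 158, 391, 174])]
sanding_block [(0.64, [401, 171, 427, 194])]
bench_dog [(0.56, [286, 261, 326, 305])]
```

```bash
python3 - <<'E'
import cv2
a=cv2.imread("pics/top0.png"); cv2.imwrite("pics/top0c.png",cv2.resize(a[60:360,130:530],(800,600),interpolation=cv2.INTER_CUBIC))
E
```

```text
(no output)
```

View pics/top0c.png

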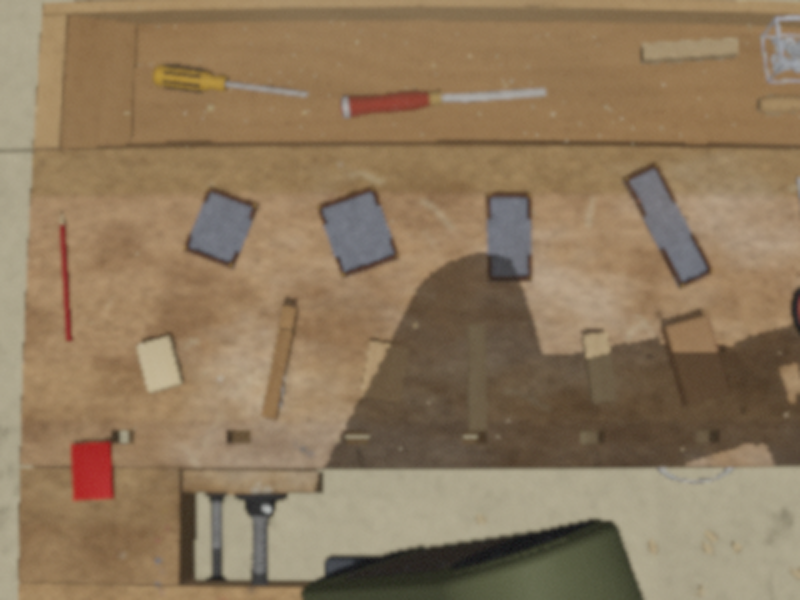

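View pics/scene0.png

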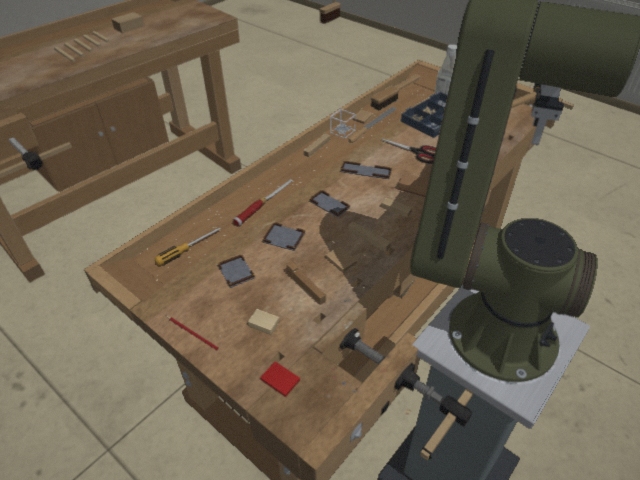

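The top crop (2x, offset 130,60) shows the trays from left to right:
- 60: (222,228)
- 70: (358,231)
- 85: (509,236)
- 130: (668,223)

The offcuts in the front row are:
- pale block: (159,363)
- plate: (385,370)
- bar: (478,375)
- medium: (597,365)

The bench dog is at (281,358) and the sanding block at (695,355). Candidates for offcut_3 are the red plate at (93,470) and the bare wood plate at (385,370). The bare wood one fits. I'll measure from colour and depth next.

```bash
cat > h.py <<'E'
import numpy as np, cv2
from scipy.spatial.transform import Rotation as Ro
from station import telemetry, viewer, ctrl
def pose(c,obs=None):
    """world<-camera R,t"""
    if "R" in c: R=np.array(c["R"]).reshape(3,3); return R.T,-R.T@np.array(c["t"])
    T=np.array(c["tool_from_camera"]); Rt=Ro.from_euler("xyz",obs["eef_rot"]).as_matrix()
    return Rt@T[:3,:3], Rt@T[:3,3]+obs["ee_pos"]
def rays(c,uv):
    K=np.array([[c["fx"],0,c["cx"]],[0,c["fy"],c["cy"]],[0,0,1]])
    n=cv2.undistortPoints(np.asarray(uv,float).reshape(-1,1,2),K,np.array(c["dist"],float))[:,0]
    return np.c_[n,np.ones(len(n))]
def on_plane(c,uv,z,obs=None):
    R,t=pose(c,obs); d=rays(c,uv)@R.T; return t+d*((z-t[2])/d[:,2])[:,None]
def cloud(c,obs=None):
    R,t=pose(c,obs); v,u=np.mgrid[:480,:640]; uv=np.c_[u.ravel(),v.ravel()]
    P=(rays(c,uv)*c["z_map"].reshape(-1,1))@R.T+t; P[c["z_map"].ravel()==0]=np.nan
    return P.reshape(480,640,3)
def rect(xy):
    """centre, (short,long) mm, yaw of long axis (deg from world +x, in -90..90)"""
    (cx,cy),(w,h),a=cv2.minAreaRect((np.asarray(xy)*1000).astype(np.float32))
    if w>h: w,h=h,w; la=a
    else: la=a+90
    return np.round([cx,cy],1),np.round([w,h],1),round((la+90)%180-90,1)
E
python3 - <<'E'
from h import *
c=viewer.camera("top"); P=cloud(c); im=c["img"].astype(int)
print("table z", np.nanmedian(P[200:230,330:350,2]), np.nanstd(P[205:212,335:350,2]))
grey=((im[...,2]>=im[...,0]-2)).astype(np.uint8)
for n,(u,v) in dict(t60=(241,174),t70=(309,175),t85=(384,178),t130=(464,171)).items():
    m=np.zeros_like(grey); m[v-35:v+35,u-30:u+30]=grey[v-35:v+35,u-30:u+30]
    k,l,s,_=cv2.connectedComponentsWithStats(m); i=1+s[1:,4].argmax(); vu=np.argwhere(l==i)
    print(n,rect(on_plane(c,vu[:,::-1],.004)[:,:2]))
for n,(u,v),h in [("o1",(209,241),.020),("o3",(322,245),.012),("o2",(369,247),.022),("o0",(428,243),.018),("dog",(270,239),.03),("sand",(477,238),.028)]:
    z=P[v-40:v+35,u-26:u+26,2]; m=(z>h*.55).astype(np.uint8)
    k,l,s,_=cv2.connectedComponentsWithStats(m); i=1+s[1:,4].argmax(); vu=np.argwhere(l==i)+[v-40,u-26]
    print(n,s[i],rect(on_plane(c,vu[:,::-1],h)[:,:2]), np.nanmedian(P[vu[:,0],vu[:,1],2]))
E
```

```text
table z -0.00028119982349394945 0.003066622189698701
t60 (array([621.9, 259.6]), array([62.7, 74.2]), -21.1)
t70 (array([615.9,  88.3]), array([71., 84.]), 18.7)
t85 (array([ 609.7, -100.4]), array([50.3, 97. ]), 0.1)
t130 (array([ 624.3, -301.1]), array([ 42.1, 144.8]), 24.9)
o1 [ 15  27  23  28 417] (array([447.3, 330.6]), array([42.5, 61.8]), 16.4) 0.020278293938864822
o3 [ 14  25  25  32 580] (array([439.1,  54.3]), array([51.8, 70.2]), -9.8) 0.012554262231453173
o2 [ 21  15  10  54 516] (array([431.4, -58.7]), array([ 21.9, 129.2]), -0.4) 0.022762518908488794
o0 [ 19  23  18  36 449] (array([ 443.3, -208. ]), array([32.2, 85.9]), 8.3) 0.01862552716928101
dog [ 17  14  18  57 465] (array([449.1, 179.8]), array([ 21.6, 138.6]), -10.1) 0.027857658967962884
sand [ 11  19  33  46 965] (array([ 451.3, -326.3]), array([ 59.5, 101.2]), 15.4) 0.0286017562011589
```

Sizes match well everywhere. Now the helper that turns targets into move numbers, and a confirming crop of the wood plate.

```bash
cat > go.py <<'E'
import sys
from h import *
# targets x,y (m), yaw of long axis (deg)
T=dict(o0=(.4433,-.2080,8.3),o1=(.4473,.3306,16.4),o2=(.4314,-.0587,-.4),o3=(.4391,.0543,-9.8),
 t85=(.6097,-.1004,.1),t60=(.6219,.2596,-21.1),t130=(.6243,-.3011,24.9),t70=(.6159,.0883,18.7))
def need(p,yaw,x,y,a,z):
    d=np.array([x,y,z])-p; r=np.radians(a); X=np.array([np.cos(r),np.sin(r)]);Y=np.array([np.sin(r),-np.cos(r)])
    return np.round([d[:2]@X*10,d[:2]@Y*10,-d[2]*10,(yaw-a)/90],3)
def chain(*names,z=.1):
    o=telemetry.get_obs(); p=o["ee_pos"];yaw=np.degrees(o["eef_rot"][2])
    print("t",round(o["time_s"],2),p.round(4),o["eef_rot"].round(3),"grip",round(o["grip_width"],4))
    for n in names:
        x,y,a=T[n]; print(n,"rz first, then dx dy dz:",need(p,yaw,x,y,a,z)); p=np.array([x,y,z]);yaw=a
if __name__=="__main__": chain(*sys.argv[1:])
E
python3 go.py o0 t85 o2 t130 o3 t70 o1 t60; python3 -c "
import cv2
a=cv2.imread('pics/top0.png');cv2.imwrite('pics/o3.png',cv2.convertScaleAbs(cv2.resize(a[210:290,140:350],(790,300),interpolation=cv2.INTER_CUBIC),alpha=1.6))"
```

```text
t 1.15 [ 0.2059 -0.51    0.1953] [3.142 0.    0.384] grip 0.0939
o0 rz first, then dx dy dz: [ 2.785 -2.646  0.953  0.152]
t85 rz first, then dx dy dz: [ 1.666 -1.073 -0.     0.091]
o2 rz first, then dx dy dz: [-1.786 -0.405 -0.     0.006]
t130 rz first, then dx dy dz: [ 0.729  3.011 -0.    -0.281]
o3 rz first, then dx dy dz: [-2.43  -3.187 -0.     0.386]
t70 rz first, then dx dy dz: [ 1.784  0.245 -0.    -0.317]
o1 rz first, then dx dy dz: [-0.933 -2.8   -0.     0.026]
t60 rz first, then dx dy dz: [ 1.885  0.034 -0.     0.417]
```

View pics/o3.png

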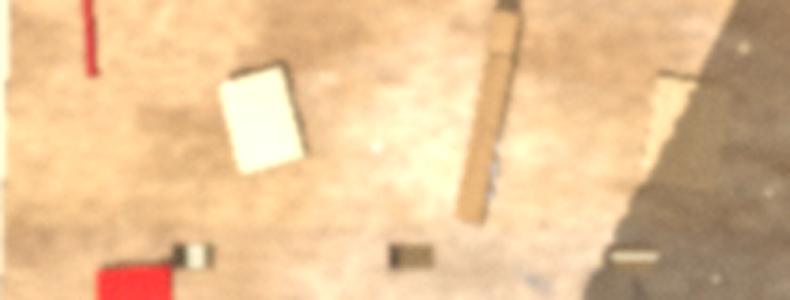

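The crop shows the bare wood plate at (690,125), half in shadow and with plain wood colour. The red plate at (135,285) is the decoy.

Emit:
step_arm(
  plan=[
    {"rz": 0.076,"claw": 0},
    {"rz": 0.076,"claw": 0},
    {"dx": 0.348,"dy": -0.331,"dz": 0.1,"claw": 0},
    {"dx": 0.348,"dy": -0.331,"dz": 0.1,"claw": 0},
    {"dx": 0.348,"dy": -0.331,"dz": 0.1,"claw": 0},
    {"dx": 0.348,"dy": -0.331,"dz": 0.1,"claw": 0},
    {"dx": 0.348,"dy": -0.331,"dz": 0.1,"claw": 0},
    {"dx": 0.348,"dy": -0.331,"dz": 0.1,"claw": 0},
    {"dx": 0.348,"dy": -0.331,"dz": 0.1,"claw": 0},
    {"dx": 0.349,"dy": -0.329,"dz": 0.1,"claw": 0},
  ],
  grip_force=20,
)

```text
$.plan[0]: bad value
```

```bash
python3 - <<'E'
from h import *
import go
o=telemetry.get_obs(); c=viewer.camera("wrist"); cv2.imwrite("pics/w0.png",c["img"][:,:,::-1]); P=cloud(c,o)
m=(P[...,2]>.011)&(P[...,2]<.03)&(np.hypot(P[...,0]-.443,P[...,1]+.208)<.07)
k,l,s,_=cv2.connectedComponentsWithStats(m.astype(np.uint8)); i=1+s[1:,4].argmax(); vu=np.argwhere(l==i)
print(s[i],rect(on_plane(c,vu[:,::-1],.018,o)[:,:2]))
go.chain("o0")
E
```

```text
Traceback (most recent call last):
ValueError: attempt to get argmax of an empty sequence
```

View pics/w0.png

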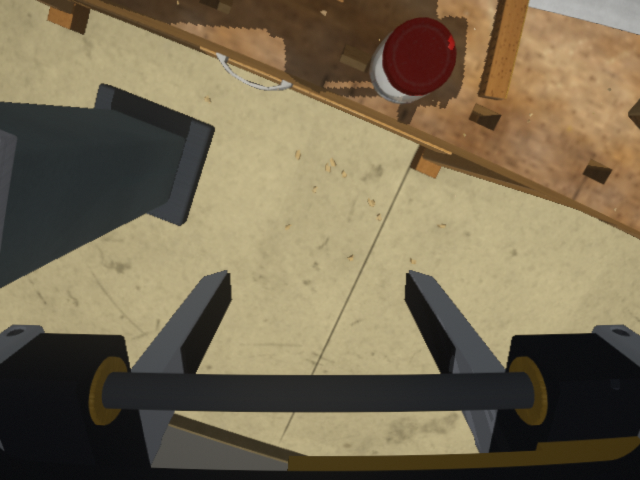

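The row was refused because it needs all the fields. The wrist view shows a can standing at (415,65), off to the -y side and clear of my path.

Emit:
step_arm(
  plan=[
    {"dx": 0,"dy": 0,"dz": 0,"rx": 0,"ry": 0,"rz": 0.076,"claw": 0},
    {"dx": 0,"dy": 0,"dz": 0,"rx": 0,"ry": 0,"rz": 0.076,"claw": 0},
    {"dx": 0.348,"dy": -0.331,"dz": 0,"rx": 0,"ry": 0,"rz": 0,"claw": 0},
    {"dx": 0.348,"dy": -0.331,"dz": 0,"rx": 0,"ry": 0,"rz": 0,"claw": 0},
    {"dx": 0.348,"dy": -0.331,"dz": 0,"rx": 0,"ry": 0,"rz": 0,"claw": 0},
    {"dx": 0.348,"dy": -0.331,"dz": 0,"rx": 0,"ry": 0,"rz": 0,"claw": 0},
    {"dx": 0.348,"dy": -0.331,"dz": 0.1,"rx": 0,"ry": 0,"rz": 0,"claw": 0},
    {"dx": 0.348,"dy": -0.331,"dz": 0.1,"rx": 0,"ry": 0,"rz": 0,"claw": 0},
    {"dx": 0.348,"dy": -0.331,"dz": 0.1,"rx": 0,"ry": 0,"rz": 0,"claw": 0},
    {"dx": 0.349,"dy": -0.329,"dz": 0.1,"rx": 0,"ry": 0,"rz": 0,"claw": 0},
  ],
  grip_force=20,
)

```text
time_s: 2.2
ee_pos: [0.4442, -0.2062, 0.1551]
eef_rot: [3.141, -0.001, 0.145]
force: [1.1, -0.1, -0.5]
grip_width: 0.0939
grip_force: 0.0
```

```bash
python3 - <<'E'
from h import *
import go
o=telemetry.get_obs(); c=viewer.camera("wrist"); cv2.imwrite("pics/w1.png",c["img"][:,:,::-1]); P=cloud(c,o)
m=(P[...,2]>.011)&(P[...,2]<.03)&(np.hypot(P[...,0]-.443,P[...,1]+.208)<.07)
k,l,s,_=cv2.connectedComponentsWithStats(m.astype(np.uint8))
if k>1:
    i=1+s[1:,4].argmax(); vu=np.argwhere(l==i)
    print(s[i],rect(on_plane(c,vu[:,::-1],.018,o)[:,:2]))
go.chain("o0",z=.022)
E
```

```text
[ 303  176   33   89 2819] (array([ 441.9, -206.1]), array([29.2, 84.9]), 7.7)
t 2.25 [ 0.4468 -0.2014  0.1535] [-3.14   0.     0.148] grip 0.0942
o0 rz first, then dx dy dz: [-0.044  0.061  1.315  0.002]
```

View pics/w1.png

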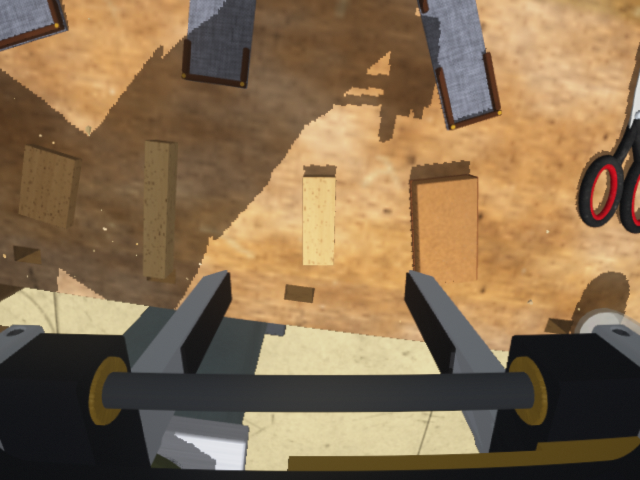

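The wrist view has the medium offcut at (318,220) and the sanding block clear of it at (445,230). The two measurements agree within 2 mm, so I'll descend and grip.

Emit:
step_arm(
  plan=[
    {"dx": -0.045,"dy": 0.055,"dz": 0.35,"rx": 0,"ry": 0,"rz": 0,"claw": 0},
    {"dx": 0,"dy": 0,"dz": 0.4,"rx": 0,"ry": 0,"rz": 0,"claw": 0},
    {"dx": 0,"dy": 0,"dz": 0.33,"rx": 0,"ry": 0,"rz": 0,"claw": 0},
    {"dx": 0,"dy": 0,"dz": 0.2,"rx": 0,"ry": 0,"rz": 0,"claw": 0},
    {"dx": 0,"dy": 0,"dz": 0.05,"rx": 0,"ry": 0,"rz": 0,"claw": 0},
    {"dx": 0,"dy": 0,"dz": 0,"rx": 0,"ry": 0,"rz": 0,"claw": 0.3},
    {"dx": 0,"dy": 0,"dz": 0,"rx": 0,"ry": 0,"rz": 0,"claw": 1},
    {"dx": 0,"dy": 0,"dz": 0,"rx": 0,"ry": 0,"rz": 0,"claw": 1},
    {"dx": 0,"dy": 0,"dz": 0,"rx": 0,"ry": 0,"rz": 0,"claw": 1},
    {"dx": 0,"dy": 0,"dz": 0,"rx": 0,"ry": 0,"rz": 0,"claw": 1},
  ],
  grip_force=20,
)

```text
time_s: 3.25
ee_pos: [0.4398, -0.2141, 0.0228]
eef_rot: [3.141, -0.001, 0.145]
force: [-1.0, 0.2, -0.2]
grip_width: 0.0575
grip_force: 0.0
```

```bash
python3 go.py t85
```

```text
t 3.25 [ 0.4398 -0.2141  0.0228] [ 3.141e+00 -1.000e-03  1.450e-01] grip 0.0575
t85 rz first, then dx dy dz: [ 1.701 -1.134 -0.772  0.091]
```

Emit:
step_arm(
  plan=[
    {"dx": 0.02,"dy": -0.065,"dz": 0,"rx": 0,"ry": 0,"rz": 0,"claw": 1},
    {"dx": 0,"dy": 0,"dz": 0,"rx": 0,"ry": 0,"rz": 0,"claw": 1},
    {"dx": 0,"dy": 0,"dz": 0,"rx": 0,"ry": 0,"rz": 0,"claw": 1},
    {"dx": 0,"dy": 0,"dz": 0,"rx": 0,"ry": 0,"rz": 0,"claw": 1},
    {"dx": 0,"dy": 0,"dz": 0,"rx": 0,"ry": 0,"rz": 0,"claw": 1},
    {"dx": 0,"dy": 0,"dz": 0,"rx": 0,"ry": 0,"rz": 0,"claw": 1},
    {"dx": 0,"dy": 0,"dz": 0,"rx": 0,"ry": 0,"rz": 0,"claw": 1},
  ],
  grip_force=20,
)

```text
time_s: 3.95
ee_pos: [0.4406, -0.2073, 0.0222]
eef_rot: [-3.142, 0.0, 0.145]
force: [-0.5, 0.3, -0.5]
grip_width: 0.0025
grip_force: 0.0
```

```bash
python3 go.py t85
```

```text
t 3.95 [ 0.4406 -0.2073  0.0222] [-3.142  0.     0.145] grip 0.0025
t85 rz first, then dx dy dz: [ 1.692 -1.066 -0.778  0.091]
```

The jaws closed on nothing, so I'll lift and look.

Emit:
step_arm(
  plan=[
    {"dx": 0,"dy": 0,"dz": 0,"rx": 0,"ry": 0,"rz": 0,"claw": 0},
    {"dx": 0,"dy": 0,"dz": 0,"rx": 0,"ry": 0,"rz": 0,"claw": 0},
    {"dx": 0,"dy": 0,"dz": -0.3,"rx": 0,"ry": 0,"rz": 0,"claw": 0},
    {"dx": 0,"dy": 0,"dz": -0.4,"rx": 0,"ry": 0,"rz": 0,"claw": 0},
    {"dx": 0,"dy": 0,"dz": -0.4,"rx": 0,"ry": 0,"rz": 0,"claw": 0},
    {"dx": 0,"dy": 0,"dz": -0.2,"rx": 0,"ry": 0,"rz": 0,"claw": 0},
    {"dx": 0,"dy": 0,"dz": 0,"rx": 0,"ry": 0,"rz": 0,"claw": 0},
    {"dx": 0,"dy": 0,"dz": 0,"rx": 0,"ry": 0,"rz": 0,"claw": 0},
    {"dx": 0,"dy": 0,"dz": 0,"rx": 0,"ry": 0,"rz": 0,"claw": 0},
  ],
)

```text
time_s: 4.85
ee_pos: [0.4401, -0.207, 0.1508]
eef_rot: [-3.14, 0.002, 0.145]
force: [0.2, -0.5, -0.1]
grip_width: 0.071
grip_force: 0.0
```

```bash
cat > meas.py <<'E'
from h import *
def meas(x,y,h,cam="wrist",name=None,r=.085):
    o=telemetry.get_obs(); c=viewer.camera(cam); P=cloud(c,o)
    if name: cv2.imwrite(f"pics/{name}.png",c["img"][:,:,::-1])
    m=(P[...,2]>h*.6)&(P[...,2]<h+.012)&(np.hypot(P[...,0]-x,P[...,1]-y)<r)
    k,l,s,_=cv2.connectedComponentsWithStats(m.astype(np.uint8))
    if k<2: print(cam,"none"); return
    i=1+s[1:,4].argmax(); vu=np.argwhere(l==i)
    print(cam,s[i],"z %.4f"%np.nanmedian(P[vu[:,0],vu[:,1],2]),*rect(on_plane(c,vu[:,::-1],h,o)[:,:2]))
E
python3 - <<'E'
from meas import *
import go
meas(.443,-.208,.018,name="w2"); meas(.443,-.208,.018,"top"); go.chain("o0",z=.022)
E
```

```text
wrist [ 302  171   34   92 3005] z 0.0189 [ 441.8 -205.7] [29.9 86. ] 7.6
top none
t 4.95 [ 0.4402 -0.207   0.151 ] [-3.14e+00  2.00e-03  1.45e-01] grip 0.0783
o0 rz first, then dx dy dz: [0.029 0.014 1.29  0.   ]
```

View pics/w2.png

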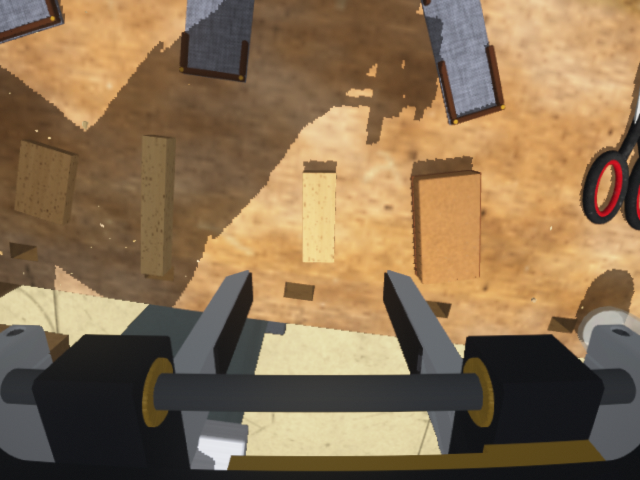

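The offcut hasn't moved, yet the jaws closed empty. I'll check where the fingertips really are in the tool frame, using the wrist depth.

```bash
python3 - <<'E'
from h import *
c=viewer.camera("wrist"); T=np.array(c["tool_from_camera"]); print(T.round(4))
uv=np.array([(245,278),(250,290),(240,320),(392,278),(388,290),(400,320),(215,360),(320,392),(600,395)])
z=c["z_map"][uv[:,1],uv[:,0]]; print(np.c_[uv,z.round(3),((rays(c,uv)*z[:,None])@T[:3,:3].T+T[:3,3]).round(4)])
m=c["z_map"]; P=(rays(c,np.c_[np.mgrid[:480,:640][1].ravel(),np.mgrid[:480,:640][0].ravel()])*m.reshape(-1,1))@T[:3,:3].T+T[:3,3]
k=(m.ravel()>0)&(P[:,2]<.05)&(P[:,2]>-.06); print(k.sum(),P[k][:,2].max(),np.percentile(P[k],[1,50,99],axis=0).round(3))
print(telemetry.get_obs()["ee_pos"],telemetry.get_obs()["grip_width"])
E
```

```text
[[ 1.000e-04 -9.604e-01 -2.787e-01  8.090e-02]
 [ 1.000e+00  1.000e-04  0.000e+00 -1.400e-03]
 [-0.000e+00 -2.787e-01  9.604e-01 -1.904e-01]
 [ 0.000e+00  0.000e+00  0.000e+00  1.000e+00]]
[[ 2.45000000e+02  2.78000000e+02  3.68999988e-01 -6.56000000e-02
  -7.57000000e-02  1.51600000e-01]
 [ 2.50000000e+02  2.90000000e+02  3.72000009e-01 -7.86000000e-02
  -7.11000000e-02  1.50900000e-01]
 [ 2.40000000e+02  3.20000000e+02  7.63999999e-01 -3.08100000e-01
  -1.66200000e-01  4.92600000e-01]
 [ 3.92000000e+02  2.78000000e+02  1.92000002e-01  4.90000000e-03
   3.81000000e-02 -1.28000000e-02]
 [ 3.88000000e+02  2.90000000e+02  3.72000009e-01 -7.85000000e-02
   7.11000000e-02  1.50700000e-01]
 [ 4.00000000e+02  3.20000000e+02  1.71000004e-01 -6.40000000e-03
   3.78000000e-02 -3.72000000e-02]
 [ 2.15000000e+02  3.60000000e+02  1.37999997e-01 -4.40000000e-03
  -4.10000000e-02 -7.13000000e-02]
 [ 3.20000000e+02  3.92000000e+02  7.80000016e-02  2.62000000e-02
  -9.00000000e-04 -1.25200000e-01]
 [ 6.00000000e+02  3.95000000e+02  7.00000003e-02  2.99000000e-02
   5.61000000e-02 -1.32400000e-01]]
3947 -0.010547316107920923 [[-0.008 -0.052 -0.06 ]
 [ 0.008 -0.04  -0.041]
 [ 0.009  0.049 -0.012]]
[ 0.44030359 -0.20706687  0.15119764] 0.08254360091436622
```

In the tool frame, the depth image puts the fingertips at about z = -0.011, not the stated +0.017. That explains the empty close: the tips were about 32 mm up, above the 18 mm piece. I'll correct for this by descending about 28 mm lower, in stages while watching the force.

Emit:
step_arm(
  plan=[
    {"dx": 0.02,"dy": -0.01,"dz": 0.35,"rx": 0,"ry": 0,"rz": 0,"claw": 0},
    {"dx": 0,"dy": 0,"dz": 0.45,"rx": 0,"ry": 0,"rz": 0,"claw": 0},
    {"dx": 0,"dy": 0,"dz": 0.4,"rx": 0,"ry": 0,"rz": 0,"claw": 0},
    {"dx": 0,"dy": 0,"dz": 0.2,"rx": 0,"ry": 0,"rz": 0,"claw": 0},
    {"dx": 0,"dy": 0,"dz": 0.07,"rx": 0,"ry": 0,"rz": 0,"claw": 0},
    {"dx": 0,"dy": 0,"dz": 0.03,"rx": 0,"ry": 0,"rz": 0,"claw": 0},
    {"dx": 0,"dy": 0,"dz": 0.02,"rx": 0,"ry": 0,"rz": 0,"claw": 0},
    {"dx": 0,"dy": 0,"dz": 0,"rx": 0,"ry": 0,"rz": 0,"claw": 0},
  ],
)

```text
time_s: 5.8
ee_pos: [0.443, -0.2063, 0.001]
eef_rot: [3.141, -0.001, 0.145]
force: [0.7, -0.7, -0.6]
grip_width: 0.0942
grip_force: 0.0
```

```bash
python3 - <<'E'
from h import *
o=telemetry.get_obs(); c=viewer.camera("wrist"); cv2.imwrite("pics/w3.png",c["img"][:,:,::-1]); P=cloud(c,o); T=np.array(c["tool_from_camera"])
tz=o["ee_pos"][2]-P[...,2]; near=(np.abs(P[...,0]-.4415)<.02)&(np.abs(P[...,1]+.207)<.062)&(np.abs(P[...,1]+.207)>.03)
print(o["ee_pos"],o["force"]); print("lowest finger pts z:",np.sort(P[...,2][near&(P[...,2]>.003)])[:400:40].round(4))
E
```

```text
[ 0.44295884 -0.20626494  0.00104362] [ 0.67516949 -0.65578996 -0.63841868]
lowest finger pts z: [0.0117 0.0133 0.0142 0.0152 0.0159 0.0167 0.0174 0.0182 0.019  0.0197]
```

View pics/w3.png

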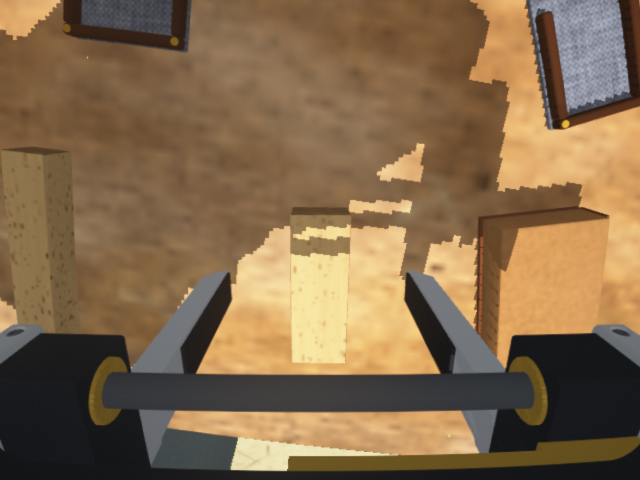

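At ee z 0.001 with no contact, the tips are about 11 mm up, straddling the piece at (320,285). I'll go down 7 mm and close.

Emit:
step_arm(
  plan=[
    {"dx": 0,"dy": 0,"dz": 0.04,"rx": 0,"ry": 0,"rz": 0,"claw": 0},
    {"dx": 0,"dy": 0,"dz": 0.03,"rx": 0,"ry": 0,"rz": 0,"claw": 0},
    {"dx": 0,"dy": 0,"dz": 0,"rx": 0,"ry": 0,"rz": 0,"claw": 1},
    {"dx": 0,"dy": 0,"dz": 0,"rx": 0,"ry": 0,"rz": 0,"claw": 1},
    {"dx": 0,"dy": 0,"dz": 0,"rx": 0,"ry": 0,"rz": 0,"claw": 1},
    {"dx": 0,"dy": 0,"dz": 0,"rx": 0,"ry": 0,"rz": 0,"claw": 1},
    {"dx": 0,"dy": 0,"dz": 0,"rx": 0,"ry": 0,"rz": 0,"claw": 1},
    {"dx": 0,"dy": 0,"dz": 0,"rx": 0,"ry": 0,"rz": 0,"claw": 1},
    {"dx": 0,"dy": 0,"dz": 0,"rx": 0,"ry": 0,"rz": 0,"claw": 1},
    {"dx": 0,"dy": 0,"dz": 0,"rx": 0,"ry": 0,"rz": 0,"claw": 1},
  ],
  grip_force=20,
)

```text
time_s: 6.85
ee_pos: [0.4425, -0.206, -0.0068]
eef_rot: [-3.142, 0.0, 0.145]
force: [0.9, -1.0, -0.9]
grip_width: 0.0333
grip_force: 0.0
```

```bash
python3 go.py t85
```

```text
t 6.85 [ 0.4425 -0.206  -0.0068] [-3.142  0.     0.145] grip 0.0333
t85 rz first, then dx dy dz: [ 1.674 -1.053 -1.068  0.091]
```

Emit:
step_arm(
  plan=[
    {"dx": 0,"dy": 0,"dz": 0,"rx": 0,"ry": 0,"rz": 0,"claw": 1},
    {"dx": 0,"dy": 0,"dz": 0,"rx": 0,"ry": 0,"rz": 0,"claw": 1},
    {"dx": 0,"dy": 0,"dz": -0.2,"rx": 0,"ry": 0,"rz": 0,"claw": 1},
    {"dx": 0,"dy": 0,"dz": -0.3,"rx": 0,"ry": 0,"rz": 0,"claw": 1},
    {"dx": 0,"dy": 0,"dz": -0.2,"rx": 0,"ry": 0,"rz": 0.091,"claw": 1},
    {"dx": 0.335,"dy": -0.21,"dz": 0,"rx": 0,"ry": 0,"rz": 0,"claw": 1},
    {"dx": 0.335,"dy": -0.21,"dz": 0,"rx": 0,"ry": 0,"rz": 0,"claw": 1},
    {"dx": 0.335,"dy": -0.21,"dz": 0,"rx": 0,"ry": 0,"rz": 0,"claw": 1},
    {"dx": 0.335,"dy": -0.21,"dz": 0,"rx": 0,"ry": 0,"rz": 0,"claw": 1},
    {"dx": 0.335,"dy": -0.21,"dz": 0,"rx": 0,"ry": 0,"rz": 0,"claw": 1},
  ],
  grip_force=20,
)

```text
time_s: 7.85
ee_pos: [0.6109, -0.0995, 0.0631]
eef_rot: [-3.142, 0.0, 0.002]
force: [0.8, -1.3, -0.4]
grip_width: 0.03
grip_force: 20.0
```

Emit:
step_arm(
  plan=[
    {"dx": 0,"dy": 0,"dz": 0,"rx": 0,"ry": 0,"rz": 0,"claw": 1},
    {"dx": 0,"dy": 0,"dz": 0,"rx": 0,"ry": 0,"rz": 0,"claw": 1},
    {"dx": 0,"dy": 0,"dz": 0,"rx": 0,"ry": 0,"rz": 0,"claw": 1},
  ],
)

```text
time_s: 8.15
ee_pos: [0.609, -0.1012, 0.063]
eef_rot: [-3.142, 0.001, 0.002]
force: [-0.3, -0.5, -0.1]
grip_width: 0.03
grip_force: 20.0
```

```bash
python3 - <<'E'
from h import *
import go
o=telemetry.get_obs(); c=viewer.camera("wrist"); cv2.imwrite("pics/w4.png",c["img"][:,:,::-1])
go.chain("t85",z=-.001); P=cloud(c,o)
im=c["img"].astype(int); g=((im[...,2]>=im[...,0]-2)&(np.hypot(P[...,0]-.61,P[...,1]+.1)<.07)&(P[...,2]<.014)).astype(np.uint8)
vu=np.argwhere(g); print(len(vu), rect(on_plane(c,vu[:,::-1],.004,o)[:,:2]))
E
```

```text
t 8.2 [ 0.609  -0.1014  0.0633] [-3.142e+00  0.000e+00  1.000e-03] grip 0.0299
t85 rz first, then dx dy dz: [ 0.007 -0.01   0.643 -0.   ]
2514 (array([621.6, -97.7]), array([54.9, 66.6]), -0.2)
```

View pics/w4.png

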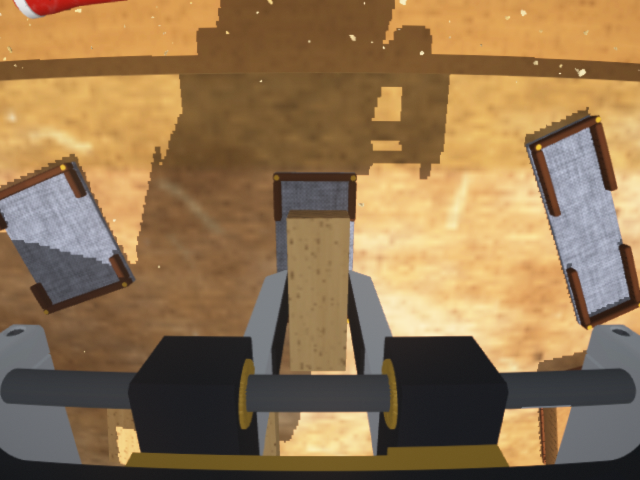

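The medium offcut is held at (318,290) over tray_85. Lowering and releasing.

Emit:
step_arm(
  plan=[
    {"dx": 0.007,"dy": -0.01,"dz": 0.25,"rx": 0,"ry": 0,"rz": 0,"claw": 1},
    {"dx": 0,"dy": 0,"dz": 0.25,"rx": 0,"ry": 0,"rz": 0,"claw": 1},
    {"dx": 0,"dy": 0,"dz": 0.1,"rx": 0,"ry": 0,"rz": 0,"claw": 1},
    {"dx": 0,"dy": 0,"dz": 0.05,"rx": 0,"ry": 0,"rz": 0,"claw": 1},
    {"dx": 0,"dy": 0,"dz": 0,"rx": 0,"ry": 0,"rz": 0,"claw": 1},
    {"dx": 0,"dy": 0,"dz": 0,"rx": 0,"ry": 0,"rz": 0,"claw": 1},
    {"dx": 0,"dy": 0,"dz": 0,"rx": 0,"ry": 0,"rz": 0,"claw": 0.4},
    {"dx": 0,"dy": 0,"dz": 0,"rx": 0,"ry": 0,"rz": 0,"claw": 0.4},
    {"dx": 0,"dy": 0,"dz": 0,"rx": 0,"ry": 0,"rz": 0,"claw": 0.4},
    {"dx": 0,"dy": 0,"dz": 0,"rx": 0,"ry": 0,"rz": 0,"claw": 0.4},
  ],
)

```text
time_s: 9.2
ee_pos: [0.6106, -0.0996, -0.0015]
eef_rot: [3.142, -0.0, 0.002]
force: [0.4, 1.2, 1.0]
grip_width: 0.0557
grip_force: 0.0
```

Emit:
step_arm(
  plan=[
    {"dx": 0,"dy": 0,"dz": -0.2,"rx": 0,"ry": 0,"rz": 0,"claw": 0.4},
    {"dx": 0,"dy": 0,"dz": -0.4,"rx": 0,"ry": 0,"rz": 0,"claw": 0.4},
    {"dx": 0,"dy": 0,"dz": -0.4,"rx": 0,"ry": 0,"rz": 0,"claw": 0.4},
    {"dx": -0.45,"dy": -0.1,"dz": 0,"rx": 0,"ry": 0,"rz": 0,"claw": 0.4},
    {"dx": -0.45,"dy": -0.1,"dz": 0,"rx": 0,"ry": 0,"rz": 0,"claw": 0.4},
    {"dx": -0.45,"dy": -0.1,"dz": 0,"rx": 0,"ry": 0,"rz": 0,"claw": 0.4},
    {"dx": -0.43,"dy": -0.12,"dz": 0,"rx": 0,"ry": 0,"rz": 0,"claw": 0.4},
    {"dx": 0,"dy": 0,"dz": 0,"rx": 0,"ry": 0,"rz": 0,"claw": 0.4},
    {"dx": 0,"dy": 0,"dz": 0,"rx": 0,"ry": 0,"rz": 0,"claw": 0.4},
    {"dx": 0,"dy": 0,"dz": 0,"rx": 0,"ry": 0,"rz": 0,"claw": 0.4},
  ],
)

```text
time_s: 10.2
ee_pos: [0.4335, -0.0583, 0.0987]
eef_rot: [3.141, -0.001, 0.002]
force: [-0.8, 0.3, -0.6]
grip_width: 0.0565
grip_force: 0.0
```

```bash
python3 - <<'E'
from meas import *
import go
meas(.61,-.1,.022,"top"); meas(.4314,-.0587,.022,r=.075); go.chain("o2",z=-.006)
E
```

```text
top [379 156  13  38 405] z 0.0230 [ 614.5 -100.6] [28.4 93.5] 0.8
wrist [ 300  156   30  163 4645] z 0.0229 [429.8 -54.6] [ 22.1 131. ] -0.0
t 10.3 [ 0.4333 -0.0583  0.0983] [ 3.142e+00 -0.000e+00  2.000e-03] grip 0.0563
o2 rz first, then dx dy dz: [-0.019  0.004  1.043  0.006]
```

offcut_0 sits in the tray, its top at 23 mm against an expected 22. Next is the bar.

Emit:
step_arm(
  plan=[
    {"dx": -0.03,"dy": -0.02,"dz": 0.35,"rx": 0,"ry": 0,"rz": 0,"claw": 0.4},
    {"dx": 0,"dy": 0,"dz": 0.4,"rx": 0,"ry": 0,"rz": 0,"claw": 0.4},
    {"dx": 0,"dy": 0,"dz": 0.2,"rx": 0,"ry": 0,"rz": 0,"claw": 0.4},
    {"dx": 0,"dy": 0,"dz": 0.09,"rx": 0,"ry": 0,"rz": 0,"claw": 0.4},
    {"dx": 0,"dy": 0,"dz": 0,"rx": 0,"ry": 0,"rz": 0,"claw": 1},
    {"dx": 0,"dy": 0,"dz": 0,"rx": 0,"ry": 0,"rz": 0,"claw": 1},
    {"dx": 0,"dy": 0,"dz": 0,"rx": 0,"ry": 0,"rz": 0,"claw": 1},
    {"dx": 0,"dy": 0,"dz": 0,"rx": 0,"ry": 0,"rz": 0,"claw": 1},
    {"dx": 0,"dy": 0,"dz": 0,"rx": 0,"ry": 0,"rz": 0,"claw": 1},
    {"dx": 0,"dy": 0,"dz": 0,"rx": 0,"ry": 0,"rz": 0,"claw": 1},
  ],
  grip_force=20,
)

```text
time_s: 11.3
ee_pos: [0.4298, -0.0561, -0.0051]
eef_rot: [3.141, -0.001, 0.002]
force: [-1.0, -0.1, 7.0]
grip_width: 0.0221
grip_force: 20.0
```

Emit:
step_arm(
  plan=[
    {"dx": 0,"dy": 0,"dz": 0,"rx": 0,"ry": 0,"rz": 0,"claw": 1},
    {"dx": 0,"dy": 0,"dz": -0.2,"rx": 0,"ry": 0,"rz": 0,"claw": 1},
    {"dx": 0,"dy": 0,"dz": -0.3,"rx": 0,"ry": 0,"rz": 0,"claw": 1},
    {"dx": 0,"dy": 0,"dz": -0.25,"rx": 0,"ry": 0,"rz": 0,"claw": 1},
    {"dx": 0,"dy": 0,"dz": 0,"rx": 0,"ry": 0,"rz": -0.093,"claw": 1},
    {"dx": 0,"dy": 0,"dz": 0,"rx": 0,"ry": 0,"rz": -0.093,"claw": 1},
    {"dx": 0,"dy": 0,"dz": 0,"rx": 0,"ry": 0,"rz": -0.09,"claw": 1},
    {"dx": 0,"dy": 0,"dz": 0,"rx": 0,"ry": 0,"rz": 0,"claw": 1},
    {"dx": 0,"dy": 0,"dz": 0,"rx": 0,"ry": 0,"rz": 0,"claw": 1},
  ],
)

```text
time_s: 12.2
ee_pos: [0.4293, -0.056, 0.0693]
eef_rot: [3.142, 0.0, 0.431]
force: [-0.2, 0.0, -0.3]
grip_width: 0.022
grip_force: 20.0
```

```bash
python3 go.py t130
```

```text
t 12.2 [ 0.4293 -0.056   0.0693] [3.142 0.    0.431] grip 0.022
t130 rz first, then dx dy dz: [ 7.370e-01  3.044e+00 -3.070e-01 -2.000e-03]
```

Emit:
step_arm(
  plan=[
    {"dx": 0.105,"dy": 0.435,"dz": 0,"rx": 0,"ry": 0,"rz": 0,"claw": 1},
    {"dx": 0.105,"dy": 0.435,"dz": 0,"rx": 0,"ry": 0,"rz": 0,"claw": 1},
    {"dx": 0.105,"dy": 0.435,"dz": 0,"rx": 0,"ry": 0,"rz": 0,"claw": 1},
    {"dx": 0.105,"dy": 0.435,"dz": 0,"rx": 0,"ry": 0,"rz": 0,"claw": 1},
    {"dx": 0.105,"dy": 0.435,"dz": 0,"rx": 0,"ry": 0,"rz": 0,"claw": 1},
    {"dx": 0.105,"dy": 0.435,"dz": 0,"rx": 0,"ry": 0,"rz": 0,"claw": 1},
    {"dx": 0.107,"dy": 0.434,"dz": 0,"rx": 0,"ry": 0,"rz": 0,"claw": 1},
    {"dx": 0,"dy": 0,"dz": 0,"rx": 0,"ry": 0,"rz": 0,"claw": 1},
    {"dx": 0,"dy": 0,"dz": 0,"rx": 0,"ry": 0,"rz": 0,"claw": 1},
    {"dx": 0,"dy": 0,"dz": 0,"rx": 0,"ry": 0,"rz": 0,"claw": 1},
  ],
)

```text
time_s: 13.2
ee_pos: [0.6241, -0.3001, 0.0691]
eef_rot: [-3.141, 0.0, 0.434]
force: [0.2, 0.9, -0.6]
grip_width: 0.022
grip_force: 20.0
```

```bash
python3 - <<'E'
from h import *
import go
c=viewer.camera("wrist"); cv2.imwrite("pics/w5.png",c["img"][:,:,::-1]); go.chain("t130",z=-.001)
E
```

```text
t 13.25 [ 0.6243 -0.3     0.0695] [-3.141  0.     0.435] grip 0.0218
t130 rz first, then dx dy dz: [-0.005  0.01   0.705  0.   ]
```

View pics/w5.png

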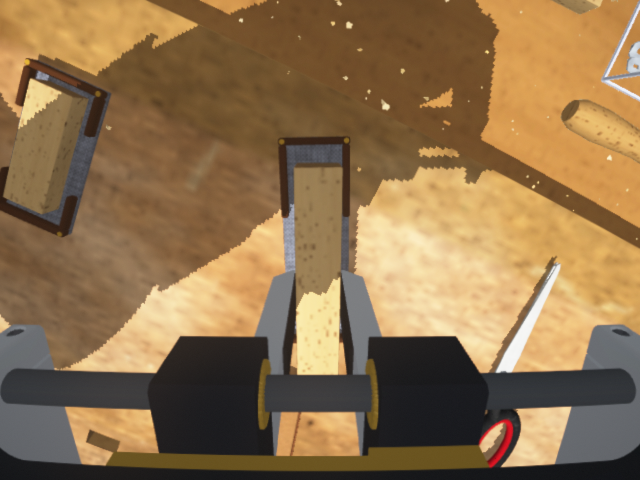

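The bar at (320,270) is lined up over tray_130, and offcut_0 sits flat in its tray at (45,145).

Emit:
step_arm(
  plan=[
    {"dx": 0,"dy": 0.01,"dz": 0.3,"rx": 0,"ry": 0,"rz": 0,"claw": 1},
    {"dx": 0,"dy": 0,"dz": 0.25,"rx": 0,"ry": 0,"rz": 0,"claw": 1},
    {"dx": 0,"dy": 0,"dz": 0.1,"rx": 0,"ry": 0,"rz": 0,"claw": 1},
    {"dx": 0,"dy": 0,"dz": 0.05,"rx": 0,"ry": 0,"rz": 0,"claw": 1},
    {"dx": 0,"dy": 0,"dz": 0,"rx": 0,"ry": 0,"rz": 0,"claw": 1},
    {"dx": 0,"dy": 0,"dz": 0,"rx": 0,"ry": 0,"rz": 0,"claw": 0},
    {"dx": 0,"dy": 0,"dz": 0,"rx": 0,"ry": 0,"rz": 0,"claw": 0},
    {"dx": 0,"dy": 0,"dz": 0,"rx": 0,"ry": 0,"rz": 0,"claw": 0},
    {"dx": 0,"dy": 0,"dz": 0,"rx": 0,"ry": 0,"rz": 0,"claw": 0},
    {"dx": 0,"dy": 0,"dz": 0,"rx": 0,"ry": 0,"rz": 0,"claw": 0},
  ],
)

```text
time_s: 14.25
ee_pos: [0.6251, -0.3018, -0.0006]
eef_rot: [3.141, -0.0, 0.436]
force: [0.2, -0.5, 0.5]
grip_width: 0.0586
grip_force: 0.0
```

Emit:
step_arm(
  plan=[
    {"dx": 0,"dy": 0,"dz": -0.2,"rx": 0,"ry": 0,"rz": 0,"claw": 0},
    {"dx": 0,"dy": 0,"dz": -0.4,"rx": 0,"ry": 0,"rz": 0,"claw": 0},
    {"dx": 0,"dy": 0,"dz": -0.4,"rx": 0,"ry": 0,"rz": 0,"claw": 0},
    {"dx": 0,"dy": 0,"dz": 0,"rx": 0,"ry": 0,"rz": 0.078,"claw": 0},
    {"dx": 0,"dy": 0,"dz": 0,"rx": 0,"ry": 0,"rz": 0.077,"claw": 0},
    {"dx": 0,"dy": 0,"dz": 0,"rx": 0,"ry": 0,"rz": 0.077,"claw": 0},
    {"dx": 0,"dy": 0,"dz": 0,"rx": 0,"ry": 0,"rz": 0.077,"claw": 0},
    {"dx": 0,"dy": 0,"dz": 0,"rx": 0,"ry": 0,"rz": 0.077,"claw": 0},
    {"dx": 0,"dy": 0,"dz": 0,"rx": 0,"ry": 0,"rz": 0,"claw": 0},
    {"dx": 0,"dy": 0,"dz": 0,"rx": 0,"ry": 0,"rz": 0,"claw": 0},
  ],
)

```text
time_s: 15.25
ee_pos: [0.6251, -0.3018, 0.0993]
eef_rot: [-3.142, 0.0, -0.167]
force: [-0.4, 0.4, -0.1]
grip_width: 0.0937
grip_force: 0.0
```

```bash
python3 go.py o3
```

```text
t 15.25 [ 0.6251 -0.3018  0.0993] [-3.142  0.    -0.167] grip 0.0937
o3 rz first, then dx dy dz: [-2.439e+00 -3.193e+00 -7.000e-03  3.000e-03]
```

Emit:
step_arm(
  plan=[
    {"dx": -0.271,"dy": -0.355,"dz": 0,"rx": 0,"ry": 0,"rz": 0,"claw": 0},
    {"dx": -0.271,"dy": -0.355,"dz": 0,"rx": 0,"ry": 0,"rz": 0,"claw": 0},
    {"dx": -0.271,"dy": -0.355,"dz": 0,"rx": 0,"ry": 0,"rz": 0,"claw": 0},
    {"dx": -0.271,"dy": -0.355,"dz": 0,"rx": 0,"ry": 0,"rz": 0,"claw": 0},
    {"dx": -0.271,"dy": -0.355,"dz": 0,"rx": 0,"ry": 0,"rz": 0,"claw": 0},
    {"dx": -0.271,"dy": -0.355,"dz": 0,"rx": 0,"ry": 0,"rz": 0,"claw": 0},
    {"dx": -0.271,"dy": -0.355,"dz": 0,"rx": 0,"ry": 0,"rz": 0,"claw": 0},
    {"dx": -0.271,"dy": -0.355,"dz": 0,"rx": 0,"ry": 0,"rz": 0,"claw": 0},
    {"dx": -0.271,"dy": -0.353,"dz": 0,"rx": 0,"ry": 0,"rz": 0,"claw": 0},
    {"dx": 0,"dy": 0,"dz": 0,"rx": 0,"ry": 0,"rz": 0,"claw": 0},
  ],
)

```text
time_s: 16.25
ee_pos: [0.4371, 0.0574, 0.0995]
eef_rot: [-3.141, 0.0, -0.164]
force: [0.4, 0.0, -0.4]
grip_width: 0.0941
grip_force: 0.0
```

Emit:
step_arm(
  plan=[
    {"dx": 0,"dy": 0,"dz": 0,"rx": 0,"ry": 0,"rz": 0,"claw": 0},
    {"dx": 0,"dy": 0,"dz": 0,"rx": 0,"ry": 0,"rz": 0,"claw": 0},
  ],
)

```text
time_s: 16.45
ee_pos: [0.4395, 0.0537, 0.0994]
eef_rot: [3.142, -0.001, -0.17]
force: [-0.7, 0.6, 0.7]
grip_width: 0.094
grip_force: 0.0
```

```bash
python3 - <<'E'
from meas import *
import go
meas(.4391,.0543,.012,r=.06,name="w6"); meas(.6243,-.3011,.026,"top",r=.075); go.chain("o3",z=-.008)
E
```

```text
wrist [ 283  193   65   86 5302] z 0.0129 [437.2  57.3] [50. 71.] -9.8
top [450 143  34  52 532] z 0.0267 [ 626.8 -303.9] [ 31.7 139.7] 23.9
t 16.55 [0.4394 0.0534 0.0992] [ 3.142  0.    -0.171] grip 0.0935
o3 rz first, then dx dy dz: [-0.004 -0.008  1.072 -0.   ]
```

Emit:
step_arm(
  plan=[
    {"dx": -0.015,"dy": -0.025,"dz": 0.35,"rx": 0,"ry": 0,"rz": 0,"claw": 0},
    {"dx": 0,"dy": 0,"dz": 0.4,"rx": 0,"ry": 0,"rz": 0,"claw": 0},
    {"dx": 0,"dy": 0,"dz": 0.2,"rx": 0,"ry": 0,"rz": 0,"claw": 0},
    {"dx": 0,"dy": 0,"dz": 0.08,"rx": 0,"ry": 0,"rz": 0,"claw": 0},
    {"dx": 0,"dy": 0,"dz": 0.035,"rx": 0,"ry": 0,"rz": 0,"claw": 0},
    {"dx": 0,"dy": 0,"dz": 0,"rx": 0,"ry": 0,"rz": 0,"claw": 1},
    {"dx": 0,"dy": 0,"dz": 0,"rx": 0,"ry": 0,"rz": 0,"claw": 1},
    {"dx": 0,"dy": 0,"dz": 0,"rx": 0,"ry": 0,"rz": 0,"claw": 1},
    {"dx": 0,"dy": 0,"dz": 0,"rx": 0,"ry": 0,"rz": 0,"claw": 1},
    {"dx": 0,"dy": 0,"dz": 0,"rx": 0,"ry": 0,"rz": 0,"claw": 1},
  ],
)

```text
time_s: 17.55
ee_pos: [0.4381, 0.057, -0.0069]
eef_rot: [-3.141, -0.001, -0.171]
force: [1.0, 0.7, 0.0]
grip_width: 0.0573
grip_force: 0.0
```

Emit:
step_arm(
  plan=[
    {"dx": 0,"dy": 0,"dz": 0,"rx": 0,"ry": 0,"rz": 0,"claw": 1},
    {"dx": 0,"dy": 0,"dz": 0,"rx": 0,"ry": 0,"rz": 0,"claw": 1},
    {"dx": 0,"dy": 0,"dz": 0,"rx": 0,"ry": 0,"rz": 0,"claw": 1},
    {"dx": 0,"dy": 0,"dz": -0.2,"rx": 0,"ry": 0,"rz": 0,"claw": 1},
    {"dx": 0,"dy": 0,"dz": -0.3,"rx": 0,"ry": 0,"rz": 0,"claw": 1},
    {"dx": 0,"dy": 0,"dz": -0.25,"rx": 0,"ry": 0,"rz": -0.079,"claw": 1},
    {"dx": 0,"dy": 0,"dz": 0,"rx": 0,"ry": 0,"rz": -0.079,"claw": 1},
    {"dx": 0,"dy": 0,"dz": 0,"rx": 0,"ry": 0,"rz": -0.079,"claw": 1},
    {"dx": 0,"dy": 0,"dz": 0,"rx": 0,"ry": 0,"rz": -0.08,"claw": 1},
    {"dx": 0,"dy": 0,"dz": 0,"rx": 0,"ry": 0,"rz": 0,"claw": 1},
  ],
)

```text
time_s: 18.55
ee_pos: [0.4378, 0.057, 0.0676]
eef_rot: [-3.142, 0.0, 0.329]
force: [-0.6, 0.5, -1.1]
grip_width: 0.0496
grip_force: 20.0
```

```bash
python3 go.py t70
```

```text
t 18.55 [0.4378 0.057  0.0676] [-3.142  0.     0.329] grip 0.0496
t70 rz first, then dx dy dz: [ 1.788  0.275 -0.324  0.002]
```

Emit:
step_arm(
  plan=[
    {"dx": 0.447,"dy": 0.069,"dz": 0,"rx": 0,"ry": 0,"rz": 0,"claw": 1},
    {"dx": 0.447,"dy": 0.069,"dz": 0,"rx": 0,"ry": 0,"rz": 0,"claw": 1},
    {"dx": 0.447,"dy": 0.069,"dz": 0,"rx": 0,"ry": 0,"rz": 0,"claw": 1},
    {"dx": 0.447,"dy": 0.068,"dz": 0,"rx": 0,"ry": 0,"rz": 0,"claw": 1},
    {"dx": 0,"dy": 0,"dz": 0,"rx": 0,"ry": 0,"rz": 0,"claw": 1},
    {"dx": 0,"dy": 0,"dz": 0,"rx": 0,"ry": 0,"rz": 0,"claw": 1},
    {"dx": 0,"dy": 0,"dz": 0,"rx": 0,"ry": 0,"rz": 0,"claw": 1},
  ],
)

```text
time_s: 19.25
ee_pos: [0.6151, 0.0883, 0.0675]
eef_rot: [-3.141, 0.001, 0.325]
force: [-0.1, -0.0, 0.1]
grip_width: 0.0498
grip_force: 20.0
```

```bash
python3 - <<'E'
from h import *
import go
c=viewer.camera("wrist"); cv2.imwrite("pics/w7.png",c["img"][:,:,::-1]); go.chain("t70",z=-.002)
E
```

```text
t 19.3 [0.6152 0.0883 0.0679] [-3.141  0.     0.326] grip 0.0494
t70 rz first, then dx dy dz: [ 0.007  0.002  0.699 -0.   ]
```

View pics/w7.png

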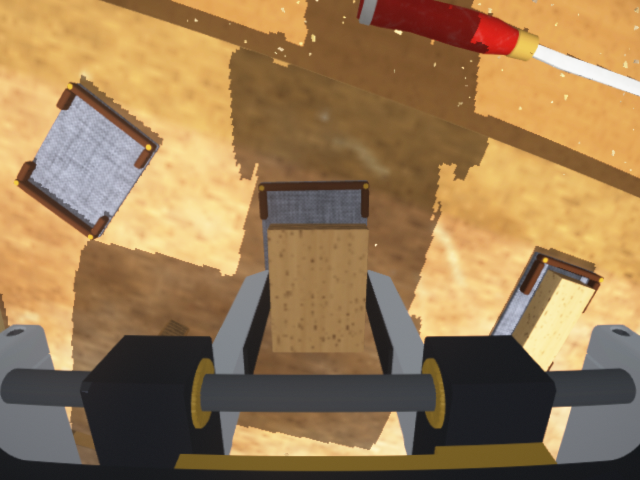

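The plate at (318,290) is lined up over tray_70. Lower and release, then on to the pale block.

Emit:
step_arm(
  plan=[
    {"dx": 0.005,"dy": 0,"dz": 0.3,"rx": 0,"ry": 0,"rz": 0,"claw": 1},
    {"dx": 0,"dy": 0,"dz": 0.25,"rx": 0,"ry": 0,"rz": 0,"claw": 1},
    {"dx": 0,"dy": 0,"dz": 0.1,"rx": 0,"ry": 0,"rz": 0,"claw": 1},
    {"dx": 0,"dy": 0,"dz": 0.05,"rx": 0,"ry": 0,"rz": 0,"claw": 1},
    {"dx": 0,"dy": 0,"dz": 0,"rx": 0,"ry": 0,"rz": 0,"claw": 1},
    {"dx": 0,"dy": 0,"dz": 0,"rx": 0,"ry": 0,"rz": 0,"claw": 0},
    {"dx": 0,"dy": 0,"dz": 0,"rx": 0,"ry": 0,"rz": 0,"claw": 0},
    {"dx": 0,"dy": 0,"dz": 0,"rx": 0,"ry": 0,"rz": 0,"claw": 0},
    {"dx": 0,"dy": 0,"dz": 0,"rx": 0,"ry": 0,"rz": 0,"claw": 0},
    {"dx": 0,"dy": 0,"dz": 0,"rx": 0,"ry": 0,"rz": 0,"claw": 0},
  ],
)

```text
time_s: 20.3
ee_pos: [0.6166, 0.0886, -0.0021]
eef_rot: [3.142, -0.0, 0.327]
force: [-0.5, 0.2, 0.2]
grip_width: 0.0863
grip_force: 0.0
```

Emit:
step_arm(
  plan=[
    {"dx": 0,"dy": 0,"dz": -0.2,"rx": 0,"ry": 0,"rz": 0,"claw": 0},
    {"dx": 0,"dy": 0,"dz": -0.4,"rx": 0,"ry": 0,"rz": 0,"claw": 0},
    {"dx": 0,"dy": 0,"dz": -0.4,"rx": 0,"ry": 0,"rz": 0.026,"claw": 0},
    {"dx": -0.133,"dy": -0.4,"dz": 0,"rx": 0,"ry": 0,"rz": 0,"claw": 0},
    {"dx": -0.133,"dy": -0.4,"dz": 0,"rx": 0,"ry": 0,"rz": 0,"claw": 0},
    {"dx": -0.133,"dy": -0.4,"dz": 0,"rx": 0,"ry": 0,"rz": 0,"claw": 0},
    {"dx": -0.133,"dy": -0.4,"dz": 0,"rx": 0,"ry": 0,"rz": 0,"claw": 0},
    {"dx": -0.133,"dy": -0.4,"dz": 0,"rx": 0,"ry": 0,"rz": 0,"claw": 0},
    {"dx": -0.133,"dy": -0.4,"dz": 0,"rx": 0,"ry": 0,"rz": 0,"claw": 0},
    {"dx": -0.133,"dy": -0.4,"dz": 0,"rx": 0,"ry": 0,"rz": 0,"claw": 0},
  ],
)

```text
time_s: 21.3
ee_pos: [0.447, 0.3321, 0.098]
eef_rot: [-3.142, -0.0, 0.286]
force: [0.3, -0.1, -0.3]
grip_width: 0.0939
grip_force: 0.0
```

Emit:
step_arm(
  plan=[
    {"dx": 0,"dy": 0,"dz": 0,"rx": 0,"ry": 0,"rz": 0,"claw": 0},
    {"dx": 0,"dy": 0,"dz": 0,"rx": 0,"ry": 0,"rz": 0,"claw": 0},
    {"dx": 0,"dy": 0,"dz": 0,"rx": 0,"ry": 0,"rz": 0,"claw": 0},
  ],
)

```text
time_s: 21.6
ee_pos: [0.4487, 0.3302, 0.0978]
eef_rot: [3.141, -0.0, 0.286]
force: [1.3, -0.9, 0.1]
grip_width: 0.0938
grip_force: 0.0
```

```bash
python3 - <<'E'
from meas import *
import go
meas(.4473,.3306,.02,r=.06,name="w8"); go.chain("o1",z=-.006)
E
```

```text
wrist [ 285  200   56   76 4099] z 0.0209 [446.4 335.3] [42.1 60.8] 16.2
t 21.65 [0.4488 0.33   0.0977] [3.141 0.    0.285] grip 0.094
o1 rz first, then dx dy dz: [-1.200e-02 -1.000e-02  1.037e+00 -1.000e-03]
```

Emit:
step_arm(
  plan=[
    {"dx": -0.01,"dy": -0.035,"dz": 0.35,"rx": 0,"ry": 0,"rz": 0,"claw": 0},
    {"dx": 0,"dy": 0,"dz": 0.4,"rx": 0,"ry": 0,"rz": 0,"claw": 0},
    {"dx": 0,"dy": 0,"dz": 0.2,"rx": 0,"ry": 0,"rz": 0,"claw": 0},
    {"dx": 0,"dy": 0,"dz": 0.085,"rx": 0,"ry": 0,"rz": 0,"claw": 0},
    {"dx": 0,"dy": 0,"dz": 0,"rx": 0,"ry": 0,"rz": 0,"claw": 0},
    {"dx": 0,"dy": 0,"dz": 0,"rx": 0,"ry": 0,"rz": 0,"claw": 1},
    {"dx": 0,"dy": 0,"dz": 0,"rx": 0,"ry": 0,"rz": 0,"claw": 1},
    {"dx": 0,"dy": 0,"dz": 0,"rx": 0,"ry": 0,"rz": 0,"claw": 1},
    {"dx": 0,"dy": 0,"dz": 0,"rx": 0,"ry": 0,"rz": 0,"claw": 1},
    {"dx": 0,"dy": 0,"dz": 0,"rx": 0,"ry": 0,"rz": 0,"claw": 1},
  ],
)

```text
time_s: 22.65
ee_pos: [0.4463, 0.3341, -0.0054]
eef_rot: [-3.141, -0.0, 0.287]
force: [-0.3, -0.8, -1.1]
grip_width: 0.0575
grip_force: 0.0
```

Emit:
step_arm(
  plan=[
    {"dx": 0,"dy": 0,"dz": 0,"rx": 0,"ry": 0,"rz": 0,"claw": 1},
    {"dx": 0,"dy": 0,"dz": 0,"rx": 0,"ry": 0,"rz": 0,"claw": 1},
    {"dx": 0,"dy": 0,"dz": 0,"rx": 0,"ry": 0,"rz": 0,"claw": 1},
    {"dx": 0,"dy": 0,"dz": -0.2,"rx": 0,"ry": 0,"rz": 0,"claw": 1},
    {"dx": 0,"dy": 0,"dz": -0.3,"rx": 0,"ry": 0,"rz": 0,"claw": 1},
    {"dx": 0,"dy": 0,"dz": -0.25,"rx": 0,"ry": 0,"rz": 0.083,"claw": 1},
    {"dx": 0,"dy": 0,"dz": 0,"rx": 0,"ry": 0,"rz": 0.083,"claw": 1},
    {"dx": 0,"dy": 0,"dz": 0,"rx": 0,"ry": 0,"rz": 0.083,"claw": 1},
    {"dx": 0,"dy": 0,"dz": 0,"rx": 0,"ry": 0,"rz": 0.083,"claw": 1},
    {"dx": 0,"dy": 0,"dz": 0,"rx": 0,"ry": 0,"rz": 0.084,"claw": 1},
  ],
)

```text
time_s: 23.65
ee_pos: [0.4461, 0.3339, 0.0692]
eef_rot: [3.141, 0.0, -0.372]
force: [-0.2, -0.4, -1.0]
grip_width: 0.0417
grip_force: 20.0
```

```bash
python3 go.py t60
```

```text
t 23.65 [0.4461 0.3339 0.0692] [ 3.141  0.    -0.372] grip 0.0417
t60 rz first, then dx dy dz: [ 1.908  0.06  -0.308 -0.003]
```

Emit:
step_arm(
  plan=[
    {"dx": 0.38,"dy": 0.012,"dz": 0,"rx": 0,"ry": 0,"rz": 0,"claw": 1},
    {"dx": 0.382,"dy": 0.012,"dz": 0,"rx": 0,"ry": 0,"rz": 0,"claw": 1},
    {"dx": 0.382,"dy": 0.012,"dz": 0,"rx": 0,"ry": 0,"rz": 0,"claw": 1},
    {"dx": 0.382,"dy": 0.012,"dz": 0,"rx": 0,"ry": 0,"rz": 0,"claw": 1},
    {"dx": 0.382,"dy": 0.012,"dz": 0,"rx": 0,"ry": 0,"rz": 0,"claw": 1},
    {"dx": 0,"dy": 0,"dz": 0,"rx": 0,"ry": 0,"rz": 0,"claw": 1},
    {"dx": 0,"dy": 0,"dz": 0,"rx": 0,"ry": 0,"rz": 0,"claw": 1},
    {"dx": 0,"dy": 0,"dz": 0,"rx": 0,"ry": 0,"rz": 0,"claw": 1},
  ],
)

```text
time_s: 24.45
ee_pos: [0.6213, 0.2603, 0.069]
eef_rot: [3.141, 0.001, -0.366]
force: [0.3, -0.2, -0.7]
grip_width: 0.0417
grip_force: 20.0
```

```bash
python3 - <<'E'
from h import *
import go
c=viewer.camera("wrist"); cv2.imwrite("pics/w9.png",c["img"][:,:,::-1]); go.chain("t60",z=-.001)
E
```

```text
t 24.5 [0.6213 0.2605 0.0693] [ 3.141  0.    -0.366] grip 0.042
t60 rz first, then dx dy dz: [0.009 0.007 0.703 0.001]
```

View pics/w9.png

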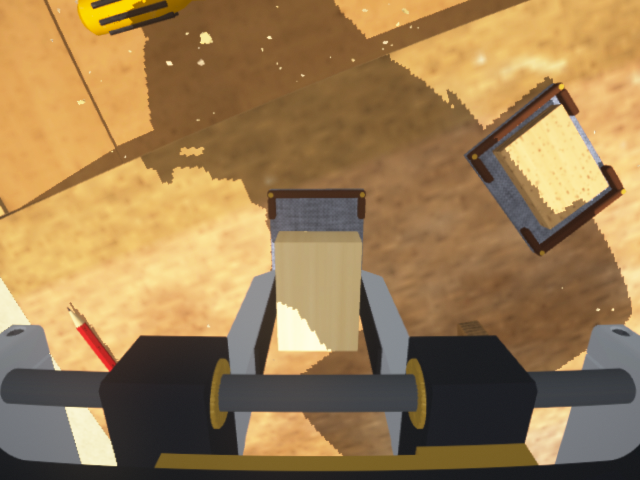

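The block at (318,290) is lined up over tray_60, and the plate lies in its tray at (560,160).

Emit:
step_arm(
  plan=[
    {"dx": 0.008,"dy": 0.005,"dz": 0.3,"rx": 0,"ry": 0,"rz": 0,"claw": 1},
    {"dx": 0,"dy": 0,"dz": 0.25,"rx": 0,"ry": 0,"rz": 0,"claw": 1},
    {"dx": 0,"dy": 0,"dz": 0.1,"rx": 0,"ry": 0,"rz": 0,"claw": 1},
    {"dx": 0,"dy": 0,"dz": 0.05,"rx": 0,"ry": 0,"rz": 0,"claw": 1},
    {"dx": 0,"dy": 0,"dz": 0,"rx": 0,"ry": 0,"rz": 0,"claw": 1},
    {"dx": 0,"dy": 0,"dz": 0,"rx": 0,"ry": 0,"rz": 0,"claw": 0},
    {"dx": 0,"dy": 0,"dz": 0,"rx": 0,"ry": 0,"rz": 0,"claw": 0},
    {"dx": 0,"dy": 0,"dz": 0,"rx": 0,"ry": 0,"rz": 0,"claw": 0},
    {"dx": 0,"dy": 0,"dz": 0,"rx": 0,"ry": 0,"rz": 0,"claw": 0},
    {"dx": 0,"dy": 0,"dz": 0,"rx": 0,"ry": 0,"rz": 0,"claw": 0},
  ],
)

```text
time_s: 25.5
ee_pos: [0.6228, 0.2591, -0.0005]
eef_rot: [-3.141, -0.0, -0.367]
force: [0.0, -0.0, -0.2]
grip_width: 0.0783
grip_force: 0.0
```

Emit:
step_arm(
  plan=[
    {"dx": 0,"dy": 0,"dz": -0.2,"rx": 0,"ry": 0,"rz": 0,"claw": 0},
    {"dx": 0,"dy": 0,"dz": -0.4,"rx": 0,"ry": 0,"rz": 0,"claw": 0},
    {"dx": 0,"dy": 0,"dz": -0.45,"rx": 0,"ry": 0,"rz": 0,"claw": 0},
    {"dx": -0.3,"dy": 0,"dz": -0.35,"rx": 0,"ry": 0,"rz": 0,"claw": 0},
    {"dx": -0.4,"dy": 0,"dz": -0.2,"rx": 0,"ry": 0,"rz": 0,"claw": 0},
    {"dx": -0.4,"dy": 0,"dz": 0,"rx": 0,"ry": 0,"rz": 0,"claw": 0},
    {"dx": -0.4,"dy": 0,"dz": 0,"rx": 0,"ry": 0,"rz": 0,"claw": 0},
    {"dx": 0,"dy": 0,"dz": 0,"rx": 0,"ry": 0,"rz": 0,"claw": 0},
    {"dx": 0,"dy": 0,"dz": 0,"rx": 0,"ry": 0,"rz": 0,"claw": 0},
    {"dx": 0,"dy": 0,"dz": 0,"rx": 0,"ry": 0,"rz": 0,"claw": 0},
  ],
)

```text
time_s: 26.5
ee_pos: [0.4835, 0.3127, 0.1593]
eef_rot: [-3.141, -0.0, -0.368]
force: [0.0, 0.5, 0.2]
grip_width: 0.0937
grip_force: 0.0
```

```bash
python3 - <<'E'
from h import *
c=viewer.camera("top"); P=cloud(c); print(telemetry.get_obs()["ee_pos"])
T=dict(o0=(.6097,-.1004,.022),o2=(.6243,-.3011,.026),o3=(.6159,.0883,.016),o1=(.6219,.2596,.024),dog=(.449,.180,.03),sand=(.451,-.326,.028))
for n,(x,y,h) in T.items():
    m=(P[...,2]>(h-.0045 if n!="dog" else .017))&(P[...,2]<h+.012)&(np.hypot(P[...,0]-x,P[...,1]-y)<.08)
    k,l,s,_=cv2.connectedComponentsWithStats(m.astype(np.uint8))
    if k<2: print(n,"none"); continue
    vu=np.argwhere(l==1+s[1:,4].argmax()); print(n,"z %.4f"%np.nanmedian(P[vu[:,0],vu[:,1],2]),*rect(on_plane(c,vu[:,::-1],h)[:,:2]))
a=c["img"][120:280,190:510,::-1]; cv2.imwrite("pics/end.png",cv2.convertScaleAbs(cv2.resize(a,(800,400),interpolation=cv2.INTER_CUBIC),alpha=1.4))
E
```

```text
[0.48355632 0.31251313 0.15910541]
o0 z 0.0233 [ 610.7 -100.7] [28.3 86.1] 0.9
o2 z 0.0269 [ 626.9 -302.6] [ 25.5 131.1] 24.6
o3 z 0.0169 [620.   93.9] [67.7 79.5] 18.7
o1 z 0.0248 [626.2 257.5] [44.1 62.9] -20.9
dog z 0.0280 [449.1 180. ] [ 21.1 138.6] -10.1
sand z 0.0289 [ 451.7 -327.2] [ 57.5 100.8] 15.4
```

View pics/end.png

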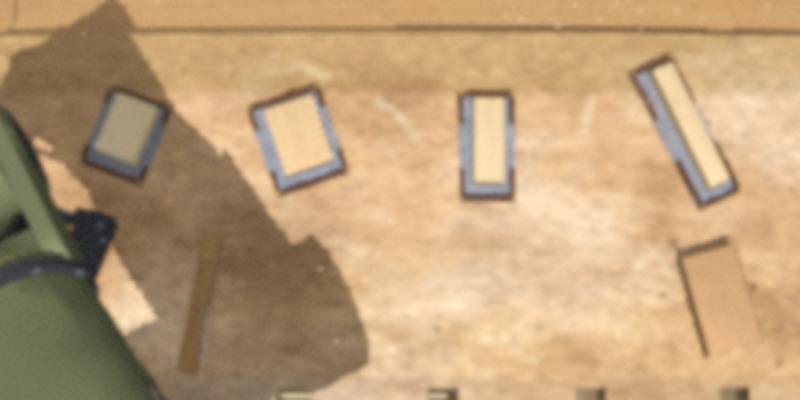

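The overview shows all four offcuts lying flat inside their trays, at (128,127), (300,135), (490,140) and (693,125). The heights are as expected, and the sanding block and dog haven't moved. Handing in.

```bash
python3 -c "
from station import hand_in
print(hand_in())"
```

```text
the job is handed in; nothing more can be done
None
```

I put all four offcuts flat in their own trays, left the sanding block and bench dog unmoved, and handed the job in after about 27 s of the 96 s; `hand_in()` returned no verdict.

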